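# Dispense one carton into the rail box

## Task

Slide the grey receiving box along its rail until it stands centred under the spout of the carton magazine, then push the magazine's hand pusher in so that only the bottom carton of the stack drops through the spout into the box. Finally draw the pusher fully back so that the rest of the stack drops down, let go, and leave the box under the spout and the jars and tip cleaner undisturbed.

Things in the scene. Friction and masses are not known exactly. Their poses are not given: they have to be found in the camera images.
- rail: fixed slide rail on the deck of a grey bench riser (deck top 245 mm above the table): dark base plate 88 x 250 x 4 mm. Origin on the deck; the rail runs along its own y axis, from y -160 to +90 mm. Its place and yaw vary. (On the robot's right a hot-air gun hangs over the neighbouring bench, near x 0.49, y -0.58 m, from 0.28 m up: keep clear of it.)
- carriage (a joint): travel of the receiving box along the rail, 0 to 0.15 m, growing along the rail's +y. It starts short of the spout, and the rail runs on beyond the spout: no stop marks the right place. The box stays where it is left (friction about 1.5 N).
- box_mid (a point): centre of the inner floor of the grey open receiving box; it moves with the box. Box outside 56 (rail x) x 74 (rail y) x 32 mm high, walls 3 mm; inner floor 11 mm and rim 40 mm above the deck. Axes as the rail's.
- box_grip (a point): grip point of the box's handle: an upright black round post, 14 mm across, on an arm at the box's -y end, 75 mm from the box's centre. The post stands free from 22 to 62 mm above the deck; this point is on its axis, 50 mm above the deck. Axes as the rail's.
- magazine: fixed aluminium magazine with spout over the rail; origin on the deck under the spout's centre, axes parallel to the rail's (+x away from the robot); its place along the rail varies. Stack shaft (inside 33 x 52 mm) centred at x -35 mm, floor 56 mm above the deck. Outside x -55 to +42, y -29 to +29 mm, top 110 mm above the deck; pusher guides and feet reach x -110, y +-31 mm.
- spout (a point): centre of the spout's lower opening (38 x 52 mm), 44 mm above the deck, 4 mm above the box's rim. Axes as the magazine's.
- stack_foot (a point): centre of the magazine floor under the stack: the bottom carton's underside lies here. Axes as the magazine's.
- pusher (a joint): travel of the hand pusher along the magazine's +x, 0 to 0.045 m. Fully back is 0 (it starts between 0 and 0.008). It pushes the bottom carton out from about 0.011 on and drops it near the end of the travel (push to 0.042 or more). It stays where it is left (friction about 1.2 N).
- pusher_grip (a point): grip point of the pusher: an upright black round post, 14 mm across, on the robot's side of the magazine; it stands free from 67 to 115 mm above the deck, this point is on its axis 96 mm above the deck. It moves with the pusher. Axes as the magazine's.
- carton_a: bottom carton of the stack of four: small printed carton 30 (x) x 48 (y) x 12 mm, 18 g; origin at the centre of its underside.
- carton_b: second carton from below, same size and origin.
- carton_c: third carton from below, same size and origin.
- carton_d: top carton, same size and origin.
- paste_jar: bystander: white jar 44 mm across, 43 mm high, on the riser's left end; origin at the centre of its underside.
- tip_cleaner: bystander: blue tip cleaner 75 x 66 x 72 mm at the left end of the riser; origin at the centre of its underside.
- flux_jar: bystander: small white jar 36 mm across, 39 mm high, at the right front of the riser; origin at the centre of its underside.

How it is judged:
By the outcome, as a careful person would: the job done as asked, in the order asked, and still so for the second after the job is handed in, with the robot touching nothing.
It also fails if it takes over 48 s, if anything falls off the work surface, if the arm or the gripper's body presses on something with over 40 N, if the wrist force passes 120 N, or if a joint passes its speed limit or range.

## Robot

A 6-joint arm with a two-finger parallel gripper is mounted at the origin on a cart in front of the work surface, level with it; the furniture and walls round the work are solid. World frame = base frame: x ahead of the robot, y to its left, z up, the work surface at z = 0. Lengths are in m, angles in rad, forces in N, time in s.
With the tool pointing down it reaches from about 0.25 to 0.725 m from the base axis. Payload 4 kg.
Tool frame: the origin (TCP) lies midway between the tips of the shut fingers; the grasp point (between the pads) lies 19 mm behind it; z points along the fingers, y is the line along which they close (so a half turn about z gives the same grasp; the last joint's range is limited). The gripper opens to 85 mm and grips with 20 to 120 N. Pads are 22 mm wide; open, the fingers measure 114 mm over their backs; the gripper's body (76 mm by 85 mm) begins 54 mm behind the grasp point. The pads swing forward as they close: fully open they stand 13 mm farther back than shut.
Start: joints at [-1.259, 0.241, 0.005, 1.335, 0, 1.571], TCP at [0.153, -0.476, 0.195] pointing down, gripper open.
Joint ranges: [-2.72, 2.72], [-1.05, 1.87], [-1.09, 1.28], [-1.99, 2.15], [-1.42, 1.44], [-3.14, 3.14]. Speed limits (rad/s): [2.79, 2.79, 3.14, 3.14, 3.14, 3.14].

## Interface

Orientations are given as a unit quaternion [x, y, z, w].
In Python, from workcell import bot, camera, job_done gives the robot as it stands.
- The arm moves only by the tool carry_out, never from a script. Its argument "plan" is a list of rows, each an object of numbers: "dx", "dy", "dz": the shift along the tool's x, y, z in mm; "twist": the turn about the tool's z in degrees; "fingers": the closure, from -1 (fully open) to 1 (shut). In form: [{"dx": .., "dy": .., "dz": .., "twist": .., "fingers": ..}, ...]. A call has exactly 5 rows; each row is the pose to reach, as a shift and turn from the pose commanded when the call began, along the tool's axes at that moment; what a row does not reach only later rows make up. A row lasts 1/12 s, in which the tool goes at most 41.7 mm and 7.16 degrees, less where a joint would pass 70% of its speed; a pose out of reach is approached as far as the arm can. A call with a gripper value outside its range is refused whole. The fingers move at their own pace and stop on an object; the grip force is fixed at half the most. Time passes only in rows, so rows that repeat a pose let the fingers close, or fill a call up. It gives the time, the measured TCP pose, the force, the opening and the grip force at its end, in the units of the state.
- bot.get_obs(): the state, without advancing time (a new reading comes with each control period).
- camera(name): name is "side" or "top"; returns a dict with "image" (400x640x3 uint8, red, green, blue), "intrinsics" (3x3 intrinsics, pixels), "eye" and "attitude" of the camera in the world. Camera axes: x right, y down, z forward; pixel columns grow to the right and rows downward; lengths in m; the calibration is good to about 2 mm. A picture is of the moment at which its call begins. There is no depth.
- job_done(): hands the job in; it is judged then, once.
The state is a dict: "clock": time; "joint_pos": joint angles; "joint_vel": joint speeds; "tau": joint torques, N m; "eef_pos": TCP position; "tool_rot": TCP orientation; "ft_force": force on the tool from outside, world axes, zero at the start; "ft_torque": the same for the moment, N m; "grip_width": finger opening in m; "grasp_force": force on a finger pad.
Only numpy, scipy, OpenCV 4.12 (cv2) and the standard library are available. Lean on these libraries where they do the work, as an engineer would, in place of code of your own. Each camera call takes 0.05 s, during which the arm holds its last target. There are 200 camera calls.

## Working session

There is one attempt and no reset: what is moved stays moved. The work goes in short steps, Python scripts to look and compute and a tool call to move; the robot and the scene stay as the last step left them, time stands still between calls to the robot, and variables do not carry over. Pictures are saved under pics/ and viewed, at most 10 in all, crops included, and the job is handed in when it is done.

Besides the shell and the picture viewer there is one more tool, called after "Request:" in YAML: its name, and indented under it one key for each argument. carry_out: Moves the arm, as the interface text tells. Its arguments: {"type":"object","properties":{"plan":{"type":"array","items":{"type":"object","properties":{"dx":{"type":"number"},"dy":{"type":"number"},"dz":{"type":"number"},"twist":{"type":"number"},"fingers":{"type":"number"}}}}},"required":["plan"]}

```bash
mkdir -p pics; ls; python3 - <<'E'
from workcell import bot,camera
import cv2,numpy as np
np.set_printoptions(precision=4,suppress=True)
for n in("side","top"):
    c=camera(n); cv2.imwrite(f"pics/{n}0.png",c["image"][:,:,::-1]); print(n,c["intrinsics"],c["eye"],c["attitude"])
o=bot.get_obs();print(o)
E
```

```text
pics
side [[445.9711   0.     320.4936]
 [  0.     445.9711 193.551 ]
 [  0.       0.       1.    ]] [0.1415 0.5062 0.8973] [-0.308   0.8581 -0.3833  0.1482]
top [[410.2749   0.     323.8243]
 [  0.     410.2749 198.6286]
 [  0.       0.       1.    ]] [0.4559 0.04   1.3022] [ 0.7106 -0.7014  0.0341 -0.0439]
{'clock': 0.1, 'joint_pos': array([-1.259 ,  0.2414,  0.0039,  1.3352,  0.    ,  1.5708]), 'joint_vel': array([ 0.0009, -0.0025,  0.0026,  0.0001, -0.    , -0.0003]), 'tau': array([ -0.0003, -37.3138,  25.301 ,   0.0108,   0.    ,  -0.    ]), 'eef_pos': array([ 0.1532, -0.4753,  0.1937]), 'tool_rot': array([ 0.9879,  0.1553, -0.0001, -0.0009]), 'ft_force': array([ 0.5175, -0.4479,  0.2343]), 'ft_torque': array([ 0.0153, -0.012 ,  0.0179]), 'grasp_force': 0.0, 'grip_width': 0.08504784687872988}
```

View pics/side0.png

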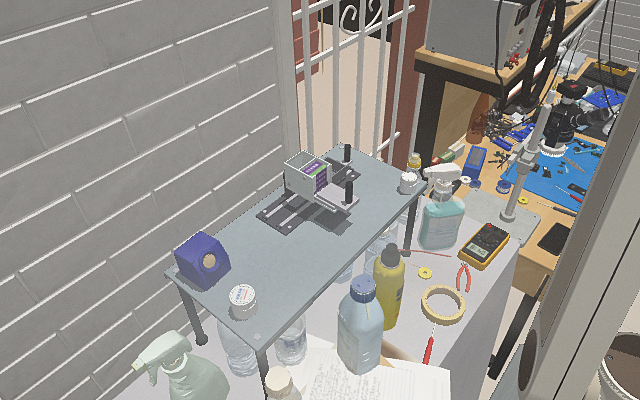

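View pics/top0.png

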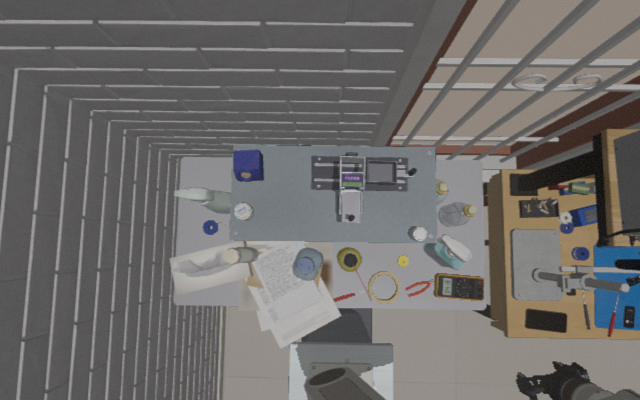

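The top view shows the rail at about (312–408, 157–190), the box at about (381, 173) with its post near (412, 172), the magazine at about (351, 172) and the pusher post near (351, 217). In the side view the posts are at about (347, 153) and (349, 190). Next I'll take enlarged crops.

```bash
python3 - <<'E'
import cv2
a=cv2.imread("pics/top0.png")[140:240,300:433];b=cv2.imread("pics/side0.png")[135:240,250:383]
cv2.imwrite("pics/topc.png",cv2.resize(a,(798,600),interpolation=cv2.INTER_CUBIC))
cv2.imwrite("pics/sidec.png",cv2.resize(b[:100],(798,600),interpolation=cv2.INTER_CUBIC))
E
```

```text
(no output)
```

View pics/topc.png

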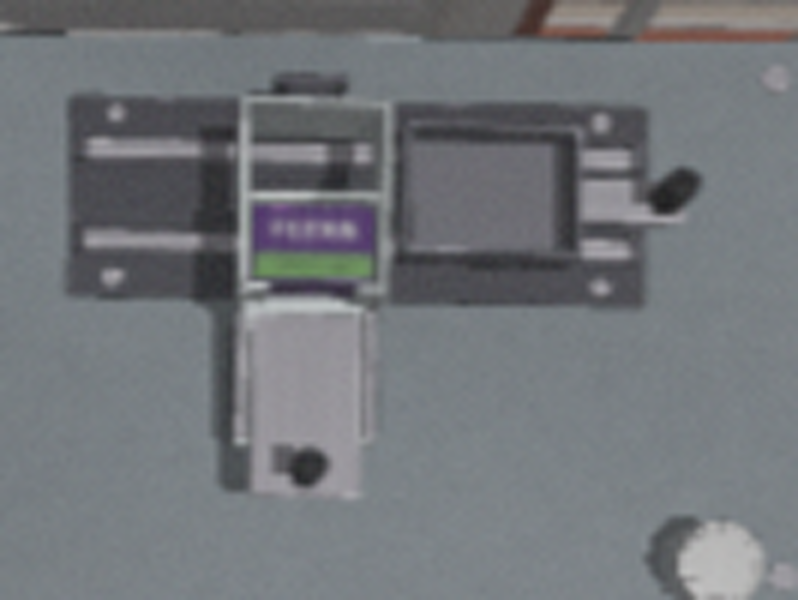

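View pics/sidec.png

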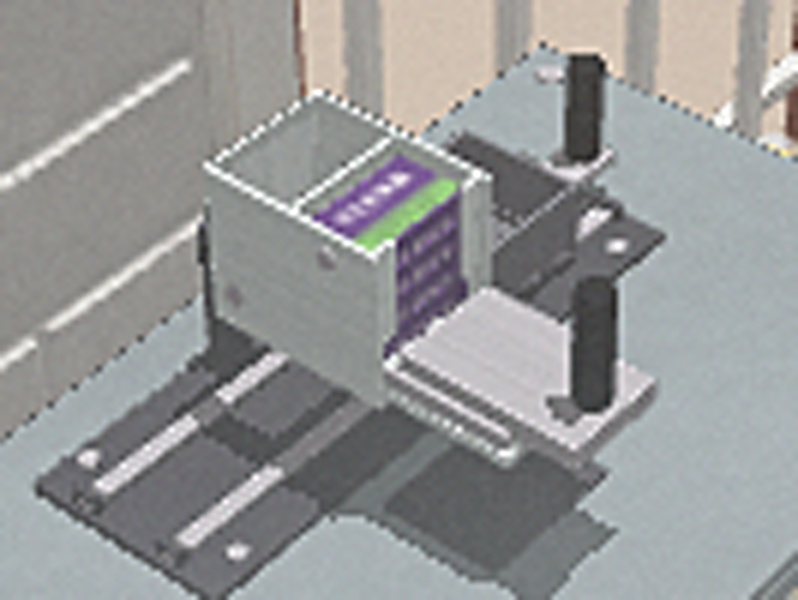

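The enlarged views show the rail corners (top crop) at (70,93), (648,107), (645,305) and (68,296). The magazine's far top corners are at (243,97) and (392,103). The post tops are at about (310,466) and (686,184) in the top crop, and (594,284) and (587,61) in the side crop.

```bash
cat >h.py <<'E'
import numpy as np
from scipy.spatial.transform import Rotation as R
from workcell import bot,camera
np.set_printoptions(precision=4,suppress=True)
def ray(c,p):
    d=R.from_quat(c["attitude"]).as_matrix()@np.linalg.solve(c["intrinsics"],[p[0],p[1],1]); return np.array(c["eye"]),d
def atz(c,p,z):
    e,d=ray(c,p); return e+d*(z-e[2])/d[2]
def proj(c,P):
    q=c["intrinsics"]@(R.from_quat(c["attitude"]).as_matrix().T@(np.array(P)-c["eye"])); return q[:2]/q[2]
def tri(a,b):
    A=[];y=[]
    for e,d in(a,b):
        d=d/np.linalg.norm(d);M=np.eye(3)-np.outer(d,d);A.append(M);y.append(M@e)
    return np.linalg.lstsq(np.vstack(A),np.hstack(y),rcond=None)[0]
T=lambda u,v:((u+.5)/6-.5+300,(v+.5)/6-.5+140)
S=lambda u,v:((u+.5)/6-.5+250,(v+.5)/6-.5+135)
E
python3 - <<'E'
from h import *
t=camera("top");s=camera("side")
for n,p in dict(r1=(70,93),r2=(648,107),r3=(645,305),r4=(68,296)).items(): print(n,atz(t,T(*p),.249))
for n,p in dict(nearL=(37,487),nearBot=(215,600),far=(665,238)).items(): print("side rail",n,atz(s,S(*p),.249))
for n,p in dict(m1=(243,97),m2=(392,103),m3=(382,293),d1=(245,194),d2=(389,198)).items(): print(n,atz(t,T(*p),.355))
for n,p in dict(m1=(320,92),m2=(490,178),m0=(207,165),m3=(380,258)).items(): print("side",n,atz(s,S(*p),.355))
for n,pt,ps,z in(("pus",(310,466),(594,284),.36),("box",(686,184),(587,61),.307)):
    print(n,atz(t,T(*pt),z),atz(s,S(*ps),z),tri(ray(t,T(*pt)),ray(s,S(*ps))))
for n,p in dict(b1=(402,120),b2=(583,127),b3=(580,262),b4=(395,255)).items(): print(n,atz(t,T(*p),.285))
E
```

```text
r1 [0.6866 0.0898 0.249 ]
r2 [ 0.6832 -0.1614  0.249 ]
r3 [ 0.5965 -0.1593  0.249 ]
r4 [0.5974 0.0891 0.249 ]
side rail nearL [0.6818 0.09   0.249 ]
side rail nearBot [0.5967 0.0901 0.249 ]
side rail far [ 0.5928 -0.1572  0.249 ]
m1 [0.6625 0.017  0.355 ]
m2 [ 0.6608 -0.0413  0.355 ]
m3 [ 0.5858 -0.0376  0.355 ]
d1 [0.6241 0.0158 0.355 ]
d2 [ 0.6231 -0.0402  0.355 ]
side m1 [ 0.6587 -0.0392  0.355 ]
side m2 [ 0.5826 -0.0381  0.355 ]
side m0 [0.6607 0.0152 0.355 ]
side m3 [0.5839 0.0162 0.355 ]
pus [ 0.5179 -0.0099  0.36  ] [ 0.5194 -0.0114  0.36  ] [ 0.5179 -0.0097  0.3619]
box [ 0.6388 -0.1655  0.307 ] [ 0.6384 -0.1656  0.307 ] [ 0.6387 -0.1656  0.3068]
b1 [ 0.6687 -0.0515  0.285 ]
b2 [ 0.6666 -0.1272  0.285 ]
b3 [ 0.6094 -0.1257  0.285 ]
b4 [ 0.6114 -0.0487  0.285 ]
```

Request:
carry_out:
  plan:
    - {"dz":-40,"twist":-7.1,"fingers":0}
    - {"dz":-80,"twist":-14.2,"fingers":0}
    - {"dz":-120,"twist":-21.3,"fingers":0}
    - {"dz":-160,"twist":-28.4,"fingers":0}
    - {"dz":-200,"twist":-35.5,"fingers":0}

```text
$.plan[0]: bad value
```

Request:
carry_out:
  plan:
    - {"dz":-30,"twist":-7.1,"fingers":0}
    - {"dz":-60,"twist":-14.2,"fingers":0}
    - {"dz":-60,"twist":-21.3,"fingers":0}
    - {"dz":-60,"twist":-28.4,"fingers":0}
    - {"dz":-60,"twist":-36,"fingers":0}

```text
$.plan[0]: bad value
```

Request:
carry_out:
  plan:
    - {"dx":20,"dy":30,"fingers":0,"twist":0}
    - {"dx":40,"dy":60,"fingers":0}
    - {"dx":60,"dy":92,"fingers":0}
    - {"dx":80,"dy":122,"fingers":0}
    - {"dx":100,"dy":153,"fingers":0}

```text
$.plan[0]: bad value
```

Request:
carry_out:
  plan:
    - {"dx":0,"dy":0,"dz":-40,"twist":-7.1,"fingers":0}
    - {"dx":0,"dy":0,"dz":-80,"twist":-14.2,"fingers":0}
    - {"dx":0,"dy":0,"dz":-120,"twist":-21.3,"fingers":0}
    - {"dx":0,"dy":0,"dz":-160,"twist":-28.4,"fingers":0}
    - {"dx":0,"dy":0,"dz":-200,"twist":-35.5,"fingers":0}

```text
clock: 0.62
eef_pos: [0.1532, -0.4753, 0.3963]
tool_rot: [0.892, 0.452, 0.0, 0.0]
ft_force: [0.1, -2.7, 0.2]
grip_width: 0.0424
grasp_force: 0.0
```

Request:
carry_out:
  plan:
    - {"dx":0,"dy":0,"dz":-30,"twist":-7.1,"fingers":0}
    - {"dx":0,"dy":0,"dz":-60,"twist":-14.2,"fingers":0}
    - {"dx":0,"dy":0,"dz":-60,"twist":-21.3,"fingers":0}
    - {"dx":0,"dy":0,"dz":-60,"twist":-28.4,"fingers":0}
    - {"dx":0,"dy":0,"dz":-60,"twist":-35.5,"fingers":0}

```text
clock: 1.03
eef_pos: [0.1536, -0.4764, 0.455]
tool_rot: [0.712, 0.702, -0.0, 0.001]
ft_force: [-0.8, 0.5, 0.0]
grip_width: 0.0426
grasp_force: 0.0
```

Request:
carry_out:
  plan:
    - {"dx":20,"dy":31,"dz":0,"twist":0,"fingers":0}
    - {"dx":40,"dy":62,"dz":0,"twist":0,"fingers":0}
    - {"dx":60,"dy":92,"dz":0,"twist":0,"fingers":0}
    - {"dx":80,"dy":123,"dz":0,"twist":0,"fingers":0}
    - {"dx":100,"dy":153,"dz":0,"twist":0,"fingers":0}

```text
clock: 1.45
eef_pos: [0.3095, -0.3779, 0.4544]
tool_rot: [0.714, 0.7, 0.0, -0.0]
ft_force: [0.2, -0.9, -0.3]
grip_width: 0.0429
grasp_force: 0.0
```

Request:
carry_out:
  plan:
    - {"dx":20,"dy":31,"dz":0,"twist":0,"fingers":0}
    - {"dx":40,"dy":62,"dz":0,"twist":0,"fingers":0}
    - {"dx":60,"dy":92,"dz":0,"twist":0,"fingers":0}
    - {"dx":80,"dy":123,"dz":0,"twist":0,"fingers":0}
    - {"dx":100,"dy":153,"dz":0,"twist":0,"fingers":0}

```text
clock: 1.87
eef_pos: [0.4646, -0.2807, 0.4544]
tool_rot: [0.714, 0.7, -0.0, -0.0]
ft_force: [0.1, -0.3, -0.1]
grip_width: 0.0425
grasp_force: 0.0
```

Request:
carry_out:
  plan:
    - {"dx":22,"dy":33,"dz":0,"twist":0,"fingers":0}
    - {"dx":43,"dy":66,"dz":0,"twist":0,"fingers":0}
    - {"dx":65,"dy":98,"dz":0,"twist":0,"fingers":0}
    - {"dx":85,"dy":130,"dz":0,"twist":0,"fingers":0}
    - {"dx":115,"dy":176,"dz":0,"twist":0,"fingers":0}

```text
clock: 2.28
eef_pos: [0.602, -0.1758, 0.4221]
tool_rot: [0.714, 0.7, 0.007, 0.012]
ft_force: [0.5, -0.2, -0.0]
grip_width: 0.0429
grasp_force: 0.0
```

```bash
python3 - <<'E'
from h import *
o=bot.get_obs();print(o["eef_pos"],R.from_quat(o["tool_rot"]).as_matrix(),o["joint_pos"])
E
```

```text
[ 0.602  -0.1758  0.4221] [[ 0.019   0.9995  0.0268]
 [ 0.9998 -0.0188 -0.0079]
 [-0.0074  0.027  -0.9996]] [-0.2841  0.6476  1.2536  2.1488 -0.      1.3056]
```

Request:
carry_out:
  plan:
    - {"dx":0,"dy":0,"dz":20,"twist":0,"fingers":0}
    - {"dx":0,"dy":0,"dz":40,"twist":0,"fingers":0}
    - {"dx":0,"dy":0,"dz":60,"twist":0,"fingers":0}
    - {"dx":0,"dy":0,"dz":60,"twist":0,"fingers":0}
    - {"dx":0,"dy":0,"dz":60,"twist":0,"fingers":0}

```text
clock: 2.7
eef_pos: [0.601, -0.1774, 0.3615]
tool_rot: [0.714, 0.7, 0.006, 0.01]
ft_force: [-0.1, -0.0, 0.3]
grip_width: 0.0429
grasp_force: 0.0
```

```bash
python3 - <<'E'
from h import *
o=bot.get_obs();print(o["eef_pos"],R.from_quat(o["tool_rot"]).as_matrix(),o["joint_pos"])
E
```

```text
[ 0.601  -0.1774  0.3615] [[ 0.0198  0.9996  0.0223]
 [ 0.9998 -0.0197 -0.0066]
 [-0.0061  0.0224 -0.9997]] [-0.2871  0.5304  0.8671  1.8842  0.      1.3035]
```

Request:
carry_out:
  plan:
    - {"dx":7,"dy":20,"dz":0,"twist":0,"fingers":0}
    - {"dx":13,"dy":36,"dz":0,"twist":0,"fingers":0}
    - {"dx":13,"dy":36,"dz":15,"twist":0,"fingers":0}
    - {"dx":13,"dy":36,"dz":30,"twist":0,"fingers":0}
    - {"dx":13,"dy":36,"dz":30,"twist":0,"fingers":0}

```text
clock: 3.12
eef_pos: [0.6393, -0.1659, 0.3323]
tool_rot: [0.714, 0.7, 0.006, 0.011]
ft_force: [1.1, -0.7, -1.2]
grip_width: 0.0427
grasp_force: 0.0
```

```bash
python3 - <<'E'
from h import *
import cv2
s=camera("side");o=bot.get_obs();print(o["eef_pos"],o["joint_pos"],R.from_quat(o["tool_rot"]).as_matrix())
cv2.imwrite("pics/s1.png",cv2.resize(s["image"][80:240,240:440,::-1],(750,600),interpolation=cv2.INTER_CUBIC))
E
```

```text
[ 0.639  -0.1659  0.334 ] [-0.2535  0.5988  0.9098  1.8546 -0.001   1.3374] [[ 0.0202  0.9995  0.0261]
 [ 0.9998 -0.02   -0.0077]
 [-0.0072  0.0262 -0.9996]]
```

View pics/s1.png

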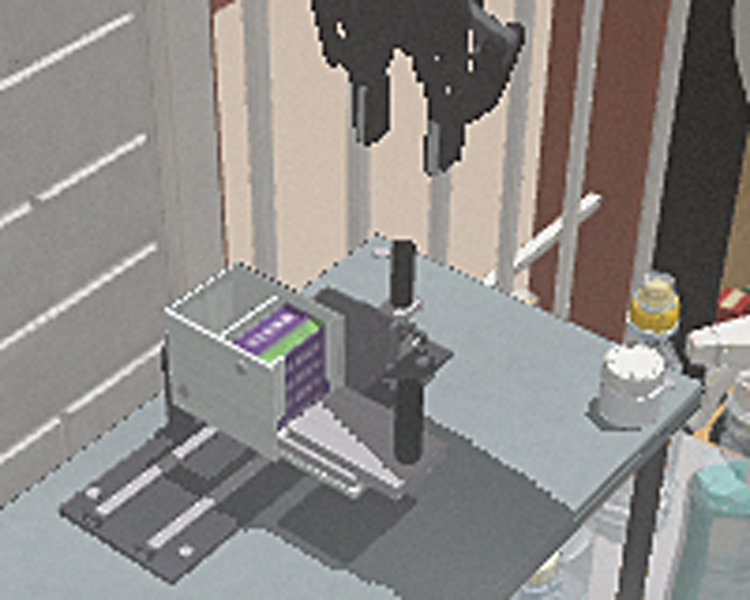

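The fingers (tips at about (370,140) and (440,170) in the crop) straddle a point straight above the box post, whose top is at (403,243). I'll go down and grip.

Request:
carry_out:
  plan:
    - {"dx":0,"dy":0,"dz":20,"twist":0,"fingers":0}
    - {"dx":0,"dy":-1,"dz":40,"twist":0,"fingers":0}
    - {"dx":0,"dy":-1,"dz":53,"twist":0,"fingers":0}
    - {"dx":0,"dy":-1,"dz":53,"twist":0,"fingers":0}
    - {"dx":0,"dy":-1,"dz":53,"twist":0,"fingers":0.4}

```text
clock: 3.58
eef_pos: [0.6397, -0.1665, 0.2829]
tool_rot: [0.714, 0.7, 0.007, 0.013]
ft_force: [-0.6, -0.5, 0.1]
grip_width: 0.0319
grasp_force: 0.0
```

Request:
carry_out:
  plan:
    - {"dx":0,"dy":0,"dz":0,"twist":0,"fingers":1}
    - {"dx":0,"dy":0,"dz":0,"twist":0,"fingers":1}
    - {"dx":0,"dy":0,"dz":0,"twist":0,"fingers":1}
    - {"dx":0,"dy":0,"dz":0,"twist":0,"fingers":1}
    - {"dx":0,"dy":0,"dz":0,"twist":0,"fingers":1}

```text
clock: 4.0
eef_pos: [0.6397, -0.1662, 0.2813]
tool_rot: [0.714, 0.7, 0.007, 0.012]
ft_force: [0.4, 0.1, -0.0]
grip_width: -0.0002
grasp_force: 0.0
```

```bash
python3 - <<'E'
from h import *
import cv2
s=camera("side");t=camera("top")
a=cv2.resize(s["image"][100:220,280:400,::-1],(400,400),interpolation=cv2.INTER_CUBIC)
b=cv2.resize(t["image"][120:240,320:440,::-1],(400,400),interpolation=cv2.INTER_CUBIC)
cv2.imwrite("pics/st2.png",np.hstack([a,b]))
for P in([.6387,-.1656,.307],bot.get_obs()["eef_pos"]): print(proj(s,P),proj(t,P))
E
```

```text
[347.3172 144.6946] [413.9583 170.2929]
[346.9364 153.7373] [412.0258 171.8448]
```

View pics/st2.png

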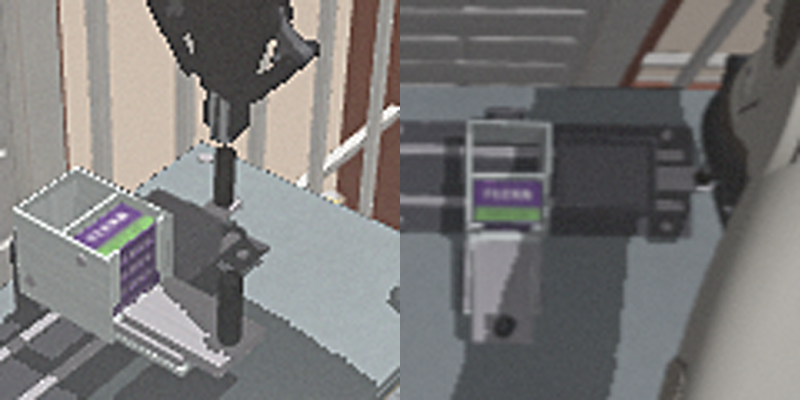

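The tips (left half, about (228,142)) show above and beside the untouched post, although the reading puts them around it. So the gripper isn't where the camera frame says it is. I'll check the projections against the first top picture, where the gripper was at (520–640, 365–400).

```bash
python3 - <<'E'
from h import *
import cv2
t=camera("top");s=camera("side")
o=bot.get_obs();M=R.from_quat(o["tool_rot"]).as_matrix();e=o["eef_pos"];print(e,o["joint_pos"])
for z in(0,.019,.073,.12):print("now",z,[ [proj(c,e-M[:,2]*z+M[:,1]*w) for w in(-.04,0,.04)] for c in(s,t)])
y=np.array([.306,-.952,0]);e0=np.array([.1532,-.4753,.1937])
for w in(-.057,-.0425,0,.0425,.057):print("start",w,[proj(t,e0+[0,0,h]+y*w) for h in(.013,.086,.15)])
a=cv2.imread("pics/top0.png")[340:400,500:640]
b=t["image"][110:190,390:530,::-1];c=s["image"][80:180,290:430,::-1]
f=lambda i,w:cv2.resize(i,None,fx=w,fy=w,interpolation=cv2.INTER_CUBIC)
cv2.imwrite("pics/cmp.png",np.vstack([f(a,4)[:, :560],f(b,4)]))
E
```

```text
[ 0.6394 -0.1661  0.2807] [-0.2537  0.5603  0.7032  1.6862 -0.0009  1.3369]
now 0 [[array([360.7262, 160.8863]), array([346.9608, 153.8181]), array([333.7013, 147.0097])], [array([411.7617, 187.6893]), array([412.0049, 171.8922]), array([412.2466, 156.1966])]]
now 0.019 [[array([361.2205, 154.2549]), array([347.2716, 147.223 ]), array([333.8417, 140.4528])], [array([413.2458, 186.8363]), array([413.4887, 170.7469]), array([413.73  , 154.7629])]]
now 0.073 [[array([362.6977, 134.4385]), array([348.1995, 127.5341]), array([334.2604, 120.8959])], [array([417.7844, 184.2275]), array([418.0252, 167.2452]), array([418.2643, 150.3803])]]
now 0.12 [[array([364.0779, 115.9217]), array([349.0653, 109.1619]), array([334.6507, 102.6714])], [array([422.1718, 181.7056]), array([422.4089, 163.8614]), array([422.6443, 146.1469])]]
start -0.057 [array([508.339 , 372.8599]), array([521.6779, 382.4469]), array([535.1207, 392.1086])]
start -0.0425 [array([513.72  , 371.1507]), array([527.4555, 380.6077]), array([541.2975, 390.1379])]
start 0 [array([529.4749, 366.1467]), array([544.3704, 375.2232]), array([559.3795, 384.369 ])]
start 0.0425 [array([545.2045, 361.1506]), array([561.256, 369.848]), array([577.4281, 378.6108])]
start 0.057 [array([550.5652, 359.4479]), array([567.0103, 368.0163]), array([583.5782, 376.6486])]
```

View pics/cmp.png

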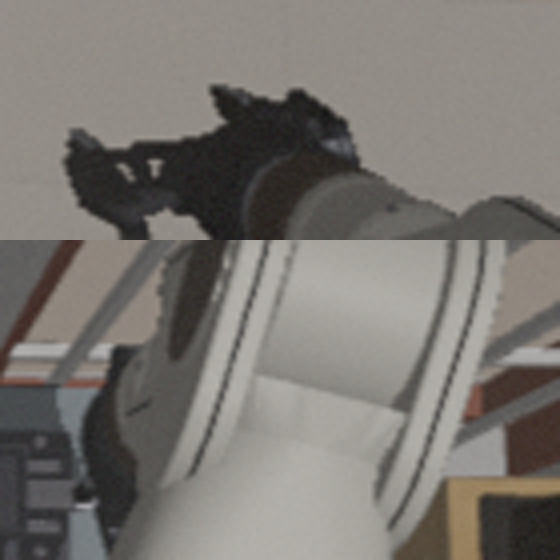

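The start picture shows the tips at about (518.7,373.7) and (554.5,363). That fits the real tips being about 30 mm higher than the reported TCP, with no sideways error. The side view agrees (11 px), and so does the missed grasp. I'll open, go down in small steps and close as a test.

Request:
carry_out:
  plan:
    - {"dx":0,"dy":0,"dz":0,"twist":0,"fingers":0}
    - {"dx":0,"dy":0,"dz":0,"twist":0,"fingers":0}
    - {"dx":0,"dy":0,"dz":0,"twist":0,"fingers":0}
    - {"dx":0,"dy":0,"dz":8,"twist":0,"fingers":0}
    - {"dx":0,"dy":0,"dz":16,"twist":0,"fingers":0}

```text
clock: 4.62
eef_pos: [0.6403, -0.1663, 0.265]
tool_rot: [0.714, 0.7, 0.007, 0.013]
ft_force: [-0.4, 0.2, 1.4]
grip_width: 0.0426
grasp_force: 0.0
```

Request:
carry_out:
  plan:
    - {"dx":0,"dy":0,"dz":0,"twist":0,"fingers":0.4}
    - {"dx":0,"dy":0,"dz":0,"twist":0,"fingers":1}
    - {"dx":0,"dy":0,"dz":0,"twist":0,"fingers":1}
    - {"dx":0,"dy":0,"dz":0,"twist":0,"fingers":1}
    - {"dx":0,"dy":0,"dz":0,"twist":0,"fingers":1}

```text
clock: 5.03
eef_pos: [0.6393, -0.1661, 0.2645]
tool_rot: [0.714, 0.7, 0.006, 0.012]
ft_force: [-3.1, -0.2, -1.6]
grip_width: 0.0099
grasp_force: 58.6
```

The test closed on the post, but only with the tips. I'll open, go 14 mm lower and grip again.

Request:
carry_out:
  plan:
    - {"dx":0,"dy":0,"dz":0,"twist":0,"fingers":0}
    - {"dx":0,"dy":0,"dz":0,"twist":0,"fingers":0}
    - {"dx":0,"dy":0,"dz":0,"twist":0,"fingers":0}
    - {"dx":0,"dy":0,"dz":7,"twist":0,"fingers":0}
    - {"dx":0,"dy":0,"dz":14,"twist":0,"fingers":0}

```text
clock: 5.45
eef_pos: [0.6409, -0.1665, 0.2511]
tool_rot: [0.714, 0.7, 0.007, 0.013]
ft_force: [0.4, -0.1, -0.3]
grip_width: 0.0427
grasp_force: 0.0
```

Request:
carry_out:
  plan:
    - {"dx":0,"dy":0,"dz":0,"twist":0,"fingers":0.4}
    - {"dx":0,"dy":0,"dz":0,"twist":0,"fingers":1}
    - {"dx":0,"dy":0,"dz":0,"twist":0,"fingers":1}
    - {"dx":0,"dy":0,"dz":0,"twist":0,"fingers":1}
    - {"dx":0,"dy":0,"dz":0,"twist":0,"fingers":1}

```text
clock: 5.87
eef_pos: [0.6395, -0.1663, 0.2502]
tool_rot: [0.714, 0.7, 0.006, 0.011]
ft_force: [-2.3, -0.4, -2.7]
grip_width: 0.0116
grasp_force: 58.4
```

```bash
python3 - <<'E'
from h import *
import cv2
s=camera("side");t=camera("top")
a=cv2.resize(s["image"][100:220,280:400,::-1],(400,400),interpolation=cv2.INTER_CUBIC)
b=cv2.resize(t["image"][120:240,320:440,::-1],(400,400),interpolation=cv2.INTER_CUBIC)
cv2.imwrite("pics/st3.png",np.hstack([a,b]))
E
```

```text
(no output)
```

View pics/st3.png

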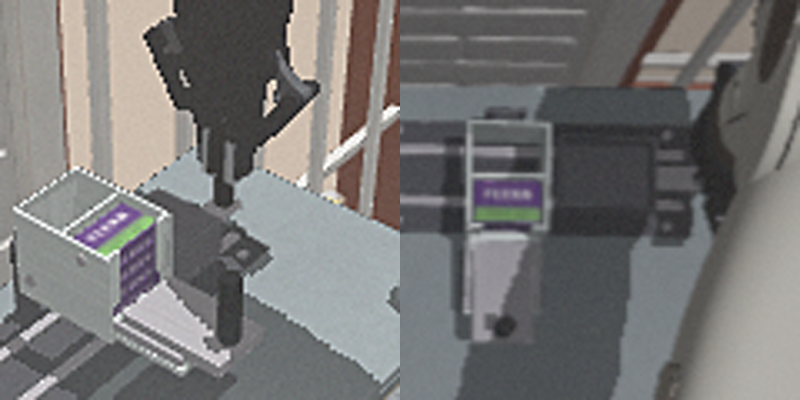

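The fingers now hold the post properly (crop (225,190)). I'll slide the box about 78 mm along +y.

Request:
carry_out:
  plan:
    - {"dx":4,"dy":0,"dz":0,"twist":0,"fingers":1}
    - {"dx":12,"dy":0,"dz":0,"twist":0,"fingers":1}
    - {"dx":20,"dy":0,"dz":0,"twist":0,"fingers":1}
    - {"dx":29,"dy":0,"dz":0,"twist":0,"fingers":1}
    - {"dx":38,"dy":-0.4,"dz":0,"twist":0,"fingers":1}

```text
clock: 6.38
eef_pos: [0.6399, -0.1276, 0.2503]
tool_rot: [0.714, 0.7, 0.006, 0.012]
ft_force: [-3.4, -2.5, -1.5]
grip_width: 0.0117
grasp_force: 58.6
```

Request:
carry_out:
  plan:
    - {"dx":10,"dy":0,"dz":0,"twist":0,"fingers":1}
    - {"dx":20,"dy":0,"dz":0,"twist":0,"fingers":1}
    - {"dx":30,"dy":0,"dz":0,"twist":0,"fingers":1}
    - {"dx":36,"dy":-0.4,"dz":0,"twist":0,"fingers":1}
    - {"dx":40,"dy":-0.4,"dz":0,"twist":0,"fingers":1}

```text
clock: 6.8
eef_pos: [0.6404, -0.0867, 0.2503]
tool_rot: [0.714, 0.701, 0.007, 0.012]
ft_force: [-5.5, -1.5, -2.1]
grip_width: 0.0115
grasp_force: 58.7
```

Request:
carry_out:
  plan:
    - {"dx":0,"dy":0,"dz":0,"twist":0,"fingers":1}
    - {"dx":0,"dy":0,"dz":0,"twist":0,"fingers":1}
    - {"dx":0,"dy":0,"dz":0,"twist":0,"fingers":0}
    - {"dx":0,"dy":0,"dz":0,"twist":0,"fingers":0}
    - {"dx":0,"dy":0,"dz":0,"twist":0,"fingers":0}

```text
clock: 7.22
eef_pos: [0.6426, -0.0879, 0.2512]
tool_rot: [0.714, 0.7, 0.008, 0.013]
ft_force: [0.6, -1.0, -0.3]
grip_width: 0.0427
grasp_force: 0.0
```

Request:
carry_out:
  plan:
    - {"dx":0,"dy":0,"dz":-36,"twist":0,"fingers":0}
    - {"dx":0,"dy":0,"dz":-72,"twist":0,"fingers":0}
    - {"dx":0,"dy":0,"dz":-108,"twist":0,"fingers":0}
    - {"dx":0,"dy":0,"dz":-108,"twist":-7,"fingers":0}
    - {"dx":0,"dy":0,"dz":-108,"twist":-14,"fingers":0}

```text
clock: 7.63
eef_pos: [0.6407, -0.0876, 0.3631]
tool_rot: [0.621, 0.784, 0.008, 0.018]
ft_force: [0.7, 0.6, -1.5]
grip_width: 0.0428
grasp_force: 0.0
```

Request:
carry_out:
  plan:
    - {"dx":0,"dy":0,"dz":0,"twist":-7.1,"fingers":0}
    - {"dx":0,"dy":0,"dz":0,"twist":-14.2,"fingers":0}
    - {"dx":0,"dy":0,"dz":0,"twist":-21.3,"fingers":0}
    - {"dx":0,"dy":0,"dz":0,"twist":-28.4,"fingers":0}
    - {"dx":0,"dy":0,"dz":0,"twist":-35.5,"fingers":0}

```text
clock: 8.05
eef_pos: [0.6391, -0.0874, 0.3589]
tool_rot: [0.353, 0.936, 0.002, 0.015]
ft_force: [-0.3, 0.3, -0.1]
grip_width: 0.0427
grasp_force: 0.0
```

Request:
carry_out:
  plan:
    - {"dx":0,"dy":0,"dz":0,"twist":-7.1,"fingers":0}
    - {"dx":0,"dy":0,"dz":0,"twist":-14.2,"fingers":0}
    - {"dx":0,"dy":0,"dz":0,"twist":-21.3,"fingers":0}
    - {"dx":0,"dy":0,"dz":0,"twist":-28.4,"fingers":0}
    - {"dx":0,"dy":0,"dz":0,"twist":-35.5,"fingers":0}

```text
clock: 8.47
eef_pos: [0.6391, -0.0874, 0.3589]
tool_rot: [0.05, 0.999, -0.003, 0.015]
ft_force: [0.8, -0.4, 0.5]
grip_width: 0.0429
grasp_force: 0.0
```

```bash
python3 - <<'E'
from h import *
o=bot.get_obs();M=R.from_quat(o["tool_rot"]).as_matrix();e=o["eef_pos"];print(e,M,o["joint_pos"])
print(np.degrees(np.arctan2(M[1,1],M[0,1])), M.T@(np.array([.5185,-.0105,e[2]])-e)*1e3)
E
```

```text
[ 0.6391 -0.0874  0.3589] [[-0.9945  0.1009  0.0297]
 [ 0.1007  0.9949 -0.0077]
 [-0.0303 -0.0047 -0.9995]] [-0.134   0.5748  0.9355  1.901  -0.0037 -0.033 ]
84.21050360840822 [127.6685  64.338   -4.1774]
```

Request:
carry_out:
  plan:
    - {"dx":32,"dy":16,"dz":-4,"twist":-5.2,"fingers":0}
    - {"dx":64,"dy":32,"dz":-4,"twist":-5.2,"fingers":0}
    - {"dx":96,"dy":48,"dz":-4,"twist":-5.2,"fingers":0}
    - {"dx":128,"dy":64.3,"dz":-4,"twist":-5.2,"fingers":0}
    - {"dx":128,"dy":64.3,"dz":-4,"twist":-5.2,"fingers":0}

```text
clock: 8.88
eef_pos: [0.5124, -0.007, 0.3593]
tool_rot: [0.007, 1.0, -0.003, 0.013]
ft_force: [-0.1, -1.2, 0.3]
grip_width: 0.043
grasp_force: 0.0
```

```bash
python3 - <<'E'
from h import *
import cv2
s=camera("side");t=camera("top")
o=bot.get_obs();M=R.from_quat(o["tool_rot"]).as_matrix();e=o["eef_pos"];print(e,M)
tip=e-M[:,2]*.031
print("down to z .298:",M.T@(np.array([.5185,-.0105,.298])-e)*1e3, proj(s,tip),proj(t,tip))
for P in([.639,-.0868,.307],[.5185,-.0105,.36]):print(proj(s,P),proj(t,P))
a=cv2.resize(s["image"][100:220,280:400,::-1],(400,400),interpolation=cv2.INTER_CUBIC)
b=cv2.resize(t["image"][120:240,300:420,::-1],(400,400),interpolation=cv2.INTER_CUBIC)
cv2.imwrite("pics/st4.png",np.hstack([a,b]))
E
```

```text
[ 0.5175 -0.0091  0.3599] [[-0.9994  0.0149  0.0307]
 [ 0.0146  0.9999 -0.0076]
 [-0.0308 -0.0072 -0.9995]]
down to z .298: [ 0.9237 -0.9468 61.9384] [349.3484 170.2107] [351.5232 216.9459]
[325.1959 161.0929] [381.7663 169.8094]
[348.6525 182.3462] [351.5173 217.0065]
```

View pics/st4.png

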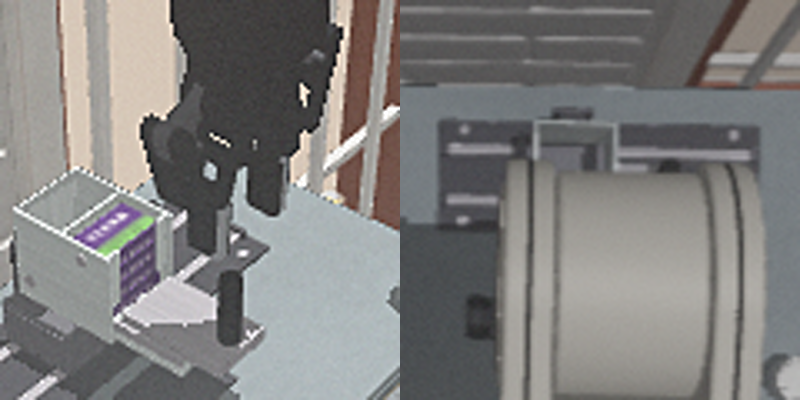

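The top view shows the box post at about (381.6,169.5), which is the target spot for a centred box. In the side view the open fingers straddle the line above the pusher post. I'll go down and grip.

Request:
carry_out:
  plan:
    - {"dx":0,"dy":-0.5,"dz":20,"twist":0,"fingers":0}
    - {"dx":0,"dy":-0.5,"dz":42,"twist":0,"fingers":0}
    - {"dx":0,"dy":-0.5,"dz":62,"twist":0,"fingers":0}
    - {"dx":0,"dy":-0.5,"dz":62,"twist":0,"fingers":0}
    - {"dx":0,"dy":-0.5,"dz":62,"twist":0,"fingers":0.4}

```text
clock: 9.4
eef_pos: [0.5202, -0.0114, 0.2958]
tool_rot: [0.009, 1.0, -0.004, 0.013]
ft_force: [-0.1, -0.7, 0.2]
grip_width: 0.032
grasp_force: 0.0
```

Request:
carry_out:
  plan:
    - {"dx":0,"dy":0,"dz":0,"twist":0,"fingers":0.4}
    - {"dx":0,"dy":0,"dz":0,"twist":0,"fingers":1}
    - {"dx":0,"dy":0,"dz":0,"twist":0,"fingers":1}
    - {"dx":0,"dy":0,"dz":0,"twist":0,"fingers":1}
    - {"dx":0,"dy":0,"dz":0,"twist":0,"fingers":1}

```text
clock: 9.82
eef_pos: [0.5207, -0.0111, 0.2981]
tool_rot: [0.008, 1.0, -0.004, 0.016]
ft_force: [1.2, -1.5, 5.6]
grip_width: 0.0121
grasp_force: 58.7
```

Request:
carry_out:
  plan:
    - {"dx":-3,"dy":0,"dz":0,"twist":0,"fingers":1}
    - {"dx":-8,"dy":0,"dz":0,"twist":0,"fingers":1}
    - {"dx":-13,"dy":0,"dz":0,"twist":0,"fingers":1}
    - {"dx":-18,"dy":0,"dz":0,"twist":0,"fingers":1}
    - {"dx":-22,"dy":0,"dz":0,"twist":0,"fingers":1}

```text
clock: 10.23
eef_pos: [0.5412, -0.0113, 0.2982]
tool_rot: [0.008, 1.0, -0.004, 0.014]
ft_force: [-1.7, -0.5, 5.5]
grip_width: 0.0124
grasp_force: 58.7
```

Request:
carry_out:
  plan:
    - {"dx":-4,"dy":0,"dz":0,"twist":0,"fingers":1}
    - {"dx":-8,"dy":0,"dz":0,"twist":0,"fingers":1}
    - {"dx":-12,"dy":0,"dz":0,"twist":0,"fingers":1}
    - {"dx":-15,"dy":0,"dz":0,"twist":0,"fingers":1}
    - {"dx":-15,"dy":0,"dz":0,"twist":0,"fingers":1}

```text
clock: 10.65
eef_pos: [0.557, -0.0115, 0.2981]
tool_rot: [0.008, 1.0, -0.004, 0.014]
ft_force: [0.8, -0.4, 5.3]
grip_width: 0.0121
grasp_force: 58.8
```

Request:
carry_out:
  plan:
    - {"dx":-1,"dy":0,"dz":0,"twist":0,"fingers":1}
    - {"dx":-2,"dy":0,"dz":0,"twist":0,"fingers":1}
    - {"dx":-3,"dy":0,"dz":0,"twist":0,"fingers":1}
    - {"dx":-3,"dy":0,"dz":0,"twist":0,"fingers":1}
    - {"dx":-3,"dy":0,"dz":0,"twist":0,"fingers":1}

```text
clock: 11.07
eef_pos: [0.5594, -0.0115, 0.2982]
tool_rot: [0.008, 1.0, -0.004, 0.014]
ft_force: [-1.2, -0.6, 5.4]
grip_width: 0.012
grasp_force: 58.7
```

No stop yet after 39–40 mm, so I'll continue in small steps until there is resistance.

Request:
carry_out:
  plan:
    - {"dx":-0.6,"dy":0,"dz":0,"twist":0,"fingers":1}
    - {"dx":-1.2,"dy":0,"dz":0,"twist":0,"fingers":1}
    - {"dx":-1.8,"dy":0,"dz":0,"twist":0,"fingers":1}
    - {"dx":-2,"dy":0,"dz":0,"twist":0,"fingers":1}
    - {"dx":-2,"dy":0,"dz":0,"twist":0,"fingers":1}

```text
clock: 11.48
eef_pos: [0.5613, -0.0115, 0.2981]
tool_rot: [0.008, 1.0, -0.004, 0.014]
ft_force: [-1.3, 0.1, 5.0]
grip_width: 0.0122
grasp_force: 58.7
```

Request:
carry_out:
  plan:
    - {"dx":-0.6,"dy":0,"dz":0,"twist":0,"fingers":1}
    - {"dx":-1,"dy":0,"dz":0,"twist":0,"fingers":1}
    - {"dx":-1.5,"dy":0,"dz":0,"twist":0,"fingers":1}
    - {"dx":-1.5,"dy":0,"dz":0,"twist":0,"fingers":1}
    - {"dx":-1.5,"dy":0,"dz":0,"twist":0,"fingers":1}

```text
clock: 11.9
eef_pos: [0.5628, -0.0115, 0.2982]
tool_rot: [0.008, 1.0, -0.004, 0.014]
ft_force: [-1.2, -0.9, 5.6]
grip_width: 0.0118
grasp_force: 58.7
```

Request:
carry_out:
  plan:
    - {"dx":-0.6,"dy":0,"dz":0,"twist":0,"fingers":1}
    - {"dx":-1,"dy":0,"dz":0,"twist":0,"fingers":1}
    - {"dx":-1.5,"dy":0,"dz":0,"twist":0,"fingers":1}
    - {"dx":-1.5,"dy":0,"dz":0,"twist":0,"fingers":1}
    - {"dx":-1.5,"dy":0,"dz":0,"twist":0,"fingers":1}

```text
clock: 12.32
eef_pos: [0.5628, -0.0115, 0.2981]
tool_rot: [0.008, 1.0, -0.004, 0.012]
ft_force: [-5.3, 0.3, 6.7]
grip_width: 0.0116
grasp_force: 58.8
```

Request:
carry_out:
  plan:
    - {"dx":-0.6,"dy":0,"dz":0,"twist":0,"fingers":1}
    - {"dx":-1,"dy":0,"dz":0,"twist":0,"fingers":1}
    - {"dx":-1.5,"dy":0,"dz":0,"twist":0,"fingers":1}
    - {"dx":-1.5,"dy":0,"dz":0,"twist":0,"fingers":1}
    - {"dx":-1.5,"dy":0,"dz":0,"twist":0,"fingers":1}

```text
clock: 12.73
eef_pos: [0.5627, -0.0115, 0.2981]
tool_rot: [0.008, 1.0, -0.004, 0.011]
ft_force: [-9.2, 0.7, 8.2]
grip_width: 0.0117
grasp_force: 58.9
```

The pusher hit its end stop at x 0.5628. I'll draw it fully back, 45 mm plus the overtravel, until it reaches the rear stop.

Request:
carry_out:
  plan:
    - {"dx":5,"dy":0,"dz":0,"twist":0,"fingers":1}
    - {"dx":10,"dy":0,"dz":0,"twist":0,"fingers":1}
    - {"dx":15,"dy":0,"dz":0,"twist":0,"fingers":1}
    - {"dx":20,"dy":0,"dz":0,"twist":0,"fingers":1}
    - {"dx":25,"dy":0,"dz":0,"twist":0,"fingers":1}

```text
clock: 13.15
eef_pos: [0.5421, -0.0113, 0.2981]
tool_rot: [0.008, 1.0, -0.004, 0.015]
ft_force: [1.7, -1.4, 7.5]
grip_width: 0.0121
grasp_force: 58.8
```

Request:
carry_out:
  plan:
    - {"dx":5,"dy":0,"dz":0,"twist":0,"fingers":1}
    - {"dx":10,"dy":0,"dz":0,"twist":0,"fingers":1}
    - {"dx":15,"dy":0,"dz":0,"twist":0,"fingers":1}
    - {"dx":19,"dy":0,"dz":0,"twist":0,"fingers":1}
    - {"dx":21,"dy":0,"dz":0,"twist":0,"fingers":1}

```text
clock: 13.57
eef_pos: [0.5208, -0.0111, 0.2981]
tool_rot: [0.008, 1.0, -0.004, 0.016]
ft_force: [1.4, -0.8, 7.5]
grip_width: 0.012
grasp_force: 58.9
```

Request:
carry_out:
  plan:
    - {"dx":1,"dy":0,"dz":0,"twist":0,"fingers":1}
    - {"dx":2,"dy":0,"dz":0,"twist":0,"fingers":1}
    - {"dx":3,"dy":0,"dz":0,"twist":0,"fingers":1}
    - {"dx":4,"dy":0,"dz":0,"twist":0,"fingers":1}
    - {"dx":4,"dy":0,"dz":0,"twist":0,"fingers":1}

```text
clock: 13.98
eef_pos: [0.5181, -0.0111, 0.2981]
tool_rot: [0.008, 1.0, -0.004, 0.017]
ft_force: [3.3, -0.6, 7.0]
grip_width: 0.0123
grasp_force: 58.8
```

Request:
carry_out:
  plan:
    - {"dx":1,"dy":0,"dz":0,"twist":0,"fingers":1}
    - {"dx":2,"dy":0,"dz":0,"twist":0,"fingers":1}
    - {"dx":3,"dy":0,"dz":0,"twist":0,"fingers":1}
    - {"dx":3,"dy":0,"dz":0,"twist":0,"fingers":1}
    - {"dx":3,"dy":0,"dz":0,"twist":0,"fingers":1}

```text
clock: 14.4
eef_pos: [0.5183, -0.0111, 0.2981]
tool_rot: [0.008, 1.0, -0.004, 0.019]
ft_force: [12.1, -1.1, 3.7]
grip_width: 0.0117
grasp_force: 58.5
```

Request:
carry_out:
  plan:
    - {"dx":-2,"dy":0,"dz":0,"twist":0,"fingers":1}
    - {"dx":-2.5,"dy":0,"dz":0,"twist":0,"fingers":1}
    - {"dx":-2.5,"dy":0,"dz":0,"twist":0,"fingers":0}
    - {"dx":-2.5,"dy":0,"dz":0,"twist":0,"fingers":0}
    - {"dx":-2.5,"dy":0,"dz":0,"twist":0,"fingers":0}

```text
clock: 14.82
eef_pos: [0.5147, -0.0106, 0.2953]
tool_rot: [0.008, 1.0, -0.004, 0.012]
ft_force: [-0.8, 0.9, 0.1]
grip_width: 0.0431
grasp_force: 0.0
```

Request:
carry_out:
  plan:
    - {"dx":0,"dy":0,"dz":0,"twist":0,"fingers":0}
    - {"dx":0,"dy":0,"dz":-30,"twist":0,"fingers":0}
    - {"dx":0,"dy":0,"dz":-65,"twist":0,"fingers":0}
    - {"dx":20,"dy":0,"dz":-90,"twist":0,"fingers":0}
    - {"dx":55,"dy":0,"dz":-90,"twist":0,"fingers":0}

```text
clock: 15.23
eef_pos: [0.4612, -0.0091, 0.388]
tool_rot: [0.008, 1.0, -0.004, 0.017]
ft_force: [-0.6, -0.4, 0.7]
grip_width: 0.0427
grasp_force: 0.0
```

Request:
carry_out:
  plan:
    - {"dx":40,"dy":0,"dz":0,"twist":0,"fingers":0}
    - {"dx":80,"dy":0,"dz":0,"twist":0,"fingers":0}
    - {"dx":110,"dy":-30,"dz":0,"twist":0,"fingers":0}
    - {"dx":130,"dy":-65,"dz":0,"twist":0,"fingers":0}
    - {"dx":130,"dy":-105,"dz":0,"twist":0,"fingers":0}

```text
clock: 15.65
eef_pos: [0.3224, -0.1111, 0.3832]
tool_rot: [0.006, 1.0, -0.004, 0.014]
ft_force: [1.6, 0.4, 0.5]
grip_width: 0.0429
grasp_force: 0.0
```

Request:
carry_out:
  plan:
    - {"dx":0,"dy":-40,"dz":0,"twist":0,"fingers":0}
    - {"dx":0,"dy":-80,"dz":0,"twist":0,"fingers":0}
    - {"dx":0,"dy":-120,"dz":0,"twist":0,"fingers":0}
    - {"dx":0,"dy":-120,"dz":0,"twist":0,"fingers":0}
    - {"dx":0,"dy":-120,"dz":0,"twist":0,"fingers":0}

```text
clock: 16.07
eef_pos: [0.3235, -0.2335, 0.3818]
tool_rot: [0.011, 1.0, -0.003, 0.012]
ft_force: [-0.6, 0.2, 0.9]
grip_width: 0.0428
grasp_force: 0.0
```

```bash
python3 - <<'E'
from h import *
import cv2
s=camera("side");t=camera("top")
f=lambda i:cv2.resize(i,(400,300),interpolation=cv2.INTER_CUBIC)
a=f(s["image"][140:230,260:380,::-1]);b=f(t["image"][140:230,300:420,::-1])
S=f(cv2.cvtColor(cv2.resize(s["image"],(400,300)),cv2.COLOR_RGB2BGR));T=f(cv2.cvtColor(cv2.resize(t["image"],(400,300)),cv2.COLOR_RGB2BGR))
cv2.imwrite("pics/st5.png",np.vstack([np.hstack([a,b]),np.hstack([S,T])]))
for n,P in dict(post=[.639,-.0868,.307],push=[.5165,-.0105,.36]).items():print(n,proj(s,P),proj(t,P))
E
```

```text
post [325.1959 161.0929] [381.7663 169.8094]
push [349.5068 182.7777] [351.5117 217.8763]
```

View pics/st5.png

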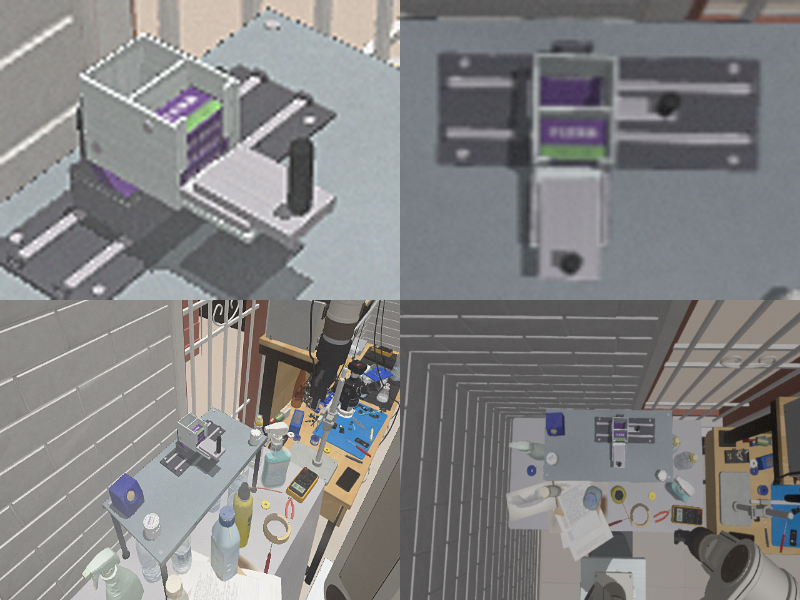

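In the last view the carton lies under the spout inside the box (purple at (572,90)). The other three have dropped, the pusher is fully back and the bystanders are in place. I'll check numerically where the box post is before handing in.

```bash
python3 - <<'E'
from h import *
import cv2
t=camera("top");s=camera("side")
for c,old,p0,P,thr in((t,"pics/top0.png",(405,160,422,182),[.639,-.0868,.285],45),(s,"pics/side0.png",(340,140,356,166),[.639,-.0868,.285],50)):
    g=c["image"].max(2);g0=cv2.imread(old).max(2)
    q0=proj(c,[.6387,-.1656,.29]);q1=proj(c,[.6395,-.0868,.29])
    for im,q in((g0,q0),(g,q1)):
        x,y=(q+.5).astype(int);w=im[y-13:y+14,x-11:x+12]
        m=(w<thr);n,l,st,ce=cv2.connectedComponentsWithStats(m.astype(np.uint8))
        k=1+np.argmax(st[1:,4]);print(q,ce[k]+[x-11,y-13],st[k], (ce[k]+[x-11,y-13])-q)
E
```

```text
[412.5588 171.5121] [410.4545 172.6364] [ 7 12  4  4 11] [-2.1042  1.1243]
[380.8991 170.8376] [379.125 172.25 ] [ 8 13  4  3  8] [-1.7741  1.4124]
[347.157 150.762] [348.5 160.5] [12 22  2  2  2] [1.343 9.738]Traceback (most recent call last):
  File "<stdin>", line 10, in <module>
    return _wrapfunc(a, 'argmax', axis=axis, out=out, **kwds)
    return bound(*args, **kwds)
ValueError: attempt to get argmax of an empty sequence
```

```bash
python3 -c "
from workcell import job_done
print(job_done())"
```

```text
the job is handed in; nothing more can be done
None
```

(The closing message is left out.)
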